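# Check ball to the third click of the indexing table

### The job

Take the white ceramic ball from its storage block and set it down gently in the three-ball seat on the indexing table, with the table at its home stop. Then turn the table clockwise by its bar knob, feeling for the clicks, to the third click and no further, so that the ball faces the sensor. The table springs back when released, so finish with the gripper still holding the knob steady at the third click, the ball seated; touch neither the sensor nor the other two balls.

Things in the scene. Friction and masses are not known exactly. Their poses are not given: they have to be found in the camera images.
- index_base: fixed black base plate of the indexing table, 220 x 286 x 12 mm. Origin on the turning axis at the underside, z up. Its -x axis points from the turning axis to the home (loading) side, marked by a small post with a red line; +y to the side of the sensor, where the plate is longer. The round aluminium table on it has radius 96 mm, top 42 mm above the work surface.
- turntable (a joint): table angle, rad: 0 at the home stop, grows clockwise seen from above, end stop 1.963. Clicks every 22.5 deg: 0.393, 0.785, third 1.178, fourth 1.571: resisting torque sinks to about 0.06 N m before a click and jumps to about 0.3 just past it. The damped return spring (0.15 to 0.18 N m) beats the clicks and carries the table home when released
- knob: black bar knob on the table's centre, turning with it: bar 50 mm long, 16 mm wide, between 62 and 91 mm above the work surface, on a conical hub 18 to 34 mm across. Origin on the turning axis at the level of the work surface, z up; the bar runs along its x axis; its -x end (white line on top) points to the ball seat.
- knob_grip (a point): middle of the bar of the knob, on the turning axis, 76.5 mm above the work surface; axes as the knob
- nest (a point): where the ball's centre lies when seated: 70 mm from the turning axis, 66.7 mm above the work surface, turning with the table. The seat is three 12 mm steel balls on a circle of 14 mm radius, one of them on the knob's side; their tops are 52 mm above the work surface, so keep fingertips above 53 mm there. x axis points to the knob.
- white_ball: loose white ceramic ball, diameter 38 mm, about 0.11 kg, lying in one of the three holes of the storage block (which one varies), its centre 32 mm above the work surface; origin at its centre, axes meaningless
- steel_ball: loose shiny steel ball, diameter 38 mm, in another hole of the block; to be left alone; origin at its centre
- black_ball: loose black ball, diameter 38 mm, in another hole of the block; to be left alone; origin at its centre
- ball_block: fixed dark blue storage block, 180 x 62 x 18 mm, origin at the centre of its underside; three 26 mm holes in a row along its own x axis, at -58, 0 and +58 mm, each with a ball that sinks 5 mm into it
- sensor: fixed displacement sensor: level steel barrel 13 mm thick, 67 mm above the work surface, in a black clamp on a post (top 81 mm), all 92 to 161 mm from the turning axis. At the third click the ball's equator faces it with a 4 mm gap. Origin on the turning axis at the level of the work surface, x axis towards the sensor. Not to be touched
- loupe: black eye loupe, 39 mm wide, 28 mm tall, standing on the work surface, a bystander
Mind the look-alikes: they are no part of the job. What is shaped like the white_ball but yellow is not meant.

How it is judged:
By the outcome, as a careful person would: the job done as asked, in the order asked, and still so for the second after the job is handed in, while the arm keeps its last pose, push and grip.
It also fails if it takes over 64 s, if anything falls off the work surface, if the arm or the gripper's body presses on something with over 40 N, if the wrist force passes 120 N, or if a joint passes its speed limit or range.

### The arm

A 6-joint arm with a two-finger parallel gripper is mounted at the origin on the work surface; the furniture and walls round the work are solid. World frame = base frame: x ahead of the robot, y to its left, z up, the work surface at z = 0. Lengths are in mm, angles in rad, forces in N, time in s.
With the tool pointing down it reaches from about 400 to 825 mm from the base axis. Payload 7 kg.
Tool frame: the origin (TCP) lies at the very end of the fingers, on their centre line; the grasp point (between the pads) lies 19 mm behind it; z points along the fingers, y is the line along which they close (so a half turn about z gives the same grasp; the last joint's range is limited). The gripper opens to 85 mm and grips with 20 to 120 N. Pads are 22 mm wide; open, the fingers measure 114 mm over their backs; the gripper's body (76 mm by 85 mm) begins 54 mm behind the grasp point. The pads swing forward as they close: fully open they stand 13 mm farther back than shut.
Start: joints at [1.439, 0.359, 0.012, 0, -1.224, -0.288], TCP at [275.121, 616.363, 231.302] pointing down, gripper open.
Joint ranges: [-3.07, 3.07], [-1.43, 2.12], [-1.02, 1.25], [-3.03, 1.67], [-3.05, -0], [-3.03, 3.03]. Speed limits (rad/s): [2.39, 2.39, 3.01, 3.14, 3.14, 3.14].

### API

Orientations are given as a 3x3 rotation matrix whose columns are the frame's x, y, z axes.
In Python, from workcell import observe, grab_frame, camera_info, close_job, regions_of gives the robot as it stands. The module is installed in compiled form; this text tells all that it offers.
- The arm moves only by the tool move_arm, never from a script. Its arguments are lists of equal length, an entry for each row: "delta_pos": the shift along the tool's x, y, z in m, a list of three; "yaw": the turn about the tool's z in rad. In form: {"delta_pos": [[tx, ty, tz], ...], "yaw": [yaw, ...]}. A call has exactly 5 rows; each row is the pose to reach, as a shift and turn from the pose commanded when the call began, along the tool's axes at that moment; what a row does not reach only later rows make up. A row lasts 1/8 s, in which the tool goes at most 62.5 mm and 10.7 degrees, less where a joint would pass 70% of its speed; a pose out of reach is approached as far as the arm can. A call with a gripper value outside its range is refused whole. "claw" is the opening, from 0 (shut) to 1 (fully open), set as the call begins (left out, the last holds). The fingers move at their own pace and stop on an object; "grip_force" is the grip in N (left out, the last holds). Time passes only in rows, so rows that repeat a pose let the fingers close, or fill a call up. It gives the time, the measured TCP pose, the force, the opening and the grip force at its end, in the units of the state.
- observe(): the state, without advancing time (a new reading comes with each control period).
- grab_frame(name): name is "scene" or "top"; returns (picture, depth): 480x640x3 uint8, red, green, blue; 480x640 float32, mm along the optical axis (not along the pixel's ray), 0 where there is no reading.
- camera_info(name): a dict with "camera_matrix" (3x3 intrinsics, pixels), "origin" and "rotation" of the camera in the world. Camera axes: x right, y down, z forward; pixel columns grow to the right and rows downward; lengths in mm; the calibration is good to about 2 mm. A picture is of the moment at which its call begins. camera_info takes no time and is no camera call.
- close_job(): hands the job in; it is judged then, once.
Trained networks look in the newest picture that a camera, given by its name, has taken for a name from the list of things; names that differ only in an ending like _2 or _b are one class to them, and where a whole thing is asked for, a point or a joint stands for the part that bears it (a point fixed in the world has none). Each returns a list of dicts, best first, with "confidence" (0 to 1); they miss things now and then, are a little off and sometimes report something else, mostly with a low value. They report only what shows in the picture. A call takes as long as a camera call. They do not tell look-alikes from the thing itself.
- regions_of(camera, label): "pixels" (480x640 bool, what is visible of it) and "location" ([column, row] in pixels, amid what is visible of it).
The state is a dict: "time": time; "q": joint angles; "qvel": joint speeds; "joint_torque": joint torques, N m; "eef_pos": TCP position; "ee_rot": TCP orientation; "contact_force": force on the tool from outside, world axes, zero at the start; "torque": the same for the moment, N m; "grip_width": finger opening in mm; "grip_force": force on a finger pad.
Only numpy, scipy, OpenCV 4.12 (cv2) and the standard library are available. Lean on these libraries where they do the work, as an engineer would, in place of code of your own. Each camera call takes 0.05 s, during which the arm holds its last target. There are 200 camera calls.

## Working session

There is one attempt and no reset: what is moved stays moved. The work goes in short steps, Python scripts to look and compute and a tool call to move; the robot and the scene stay as the last step left them, time stands still between calls to the robot, and variables do not carry over. Pictures are saved under pics/ and viewed, at most 10 in all, crops included, and the job is handed in when it is done.

Besides the shell and the picture viewer there is one more tool, called after "Emit:" as name(argument=value, ...) on one line, values as JSON. move_arm: Moves the arm, as the interface text tells. Its arguments: {"type":"object","properties":{"delta_pos":{"type":"array"},"yaw":{"type":"array"},"claw":{"type":"number"},"grip_force":{"type":"number"}},"required":["delta_pos","yaw"]}

```bash
mkdir -p pics
cat > h.py <<'E'
import numpy as np, cv2
from workcell import *
def cloud(name,depth,mask):
    c=camera_info(name);K=np.array(c["camera_matrix"]);R=np.array(c["rotation"]);o=np.array(c["origin"])
    v,u=np.nonzero(mask&(depth>0));z=depth[v,u]
    p=np.c_[(u-K[0,2])/K[0,0]*z,(v-K[1,2])/K[1,1]*z,z]
    return p@R.T+o
E
python3 - <<'E'
from h import *
for n in("scene","top"):
    im,d=grab_frame(n);cv2.imwrite(f"pics/{n}0.png",im[:,:,::-1]);np.save(f"{n}_d.npy",d);np.save(f"{n}_i.npy",im)
    c=camera_info(n);print(n,c["origin"],np.round(c["rotation"],3).tolist(),np.array(c["camera_matrix"]).round(1).tolist())
    for l in("white_ball","steel_ball","black_ball","knob","turntable","index_base","sensor","ball_block","loupe"):
        for r in regions_of(n,l):
            p=cloud(n,d,r["pixels"])
            if len(p):print(l,round(r["confidence"],2),np.round(r["location"]),len(p),"med",np.median(p,0).round(),"min",np.percentile(p,2,axis=0).round(),"max",np.percentile(p,98,axis=0).round(),"col",np.median(im[r["pixels"]],0))
s=observe();print(s["time"],s["eef_pos"],np.round(s["ee_rot"],3).tolist())
E
```

```text
scene [  73.59747864 -544.22492814  684.59815891] [[0.719, -0.503, 0.479], [-0.695, -0.523, 0.493], [0.002, -0.688, -0.726]] [[489.7, 0.0, 314.4], [0.0, 489.7, 238.4], [0.0, 0.0, 1.0]]
white_ball 0.85 [417. 313.] 441 med [ 514. -336.   30.] min [ 503. -350.    1.] max [ 533. -317.   38.] col [180.5 166.5  92. ]
white_ball 0.79 [370. 269.] 413 med [ 517. -226.   41.] min [ 505. -239.   -0.] max [ 565. -191.   50.] col [179. 178. 172.]
white_ball 0.65 [390. 346.] 450 med [ 427. -339.   31.] min [ 415. -352.   15.] max [ 445. -322.   38.] col [189. 173.  95.]
steel_ball 0.8 [352. 292.] 386 med [ 460. -239.   42.] min [ 449. -251.   26.] max [ 478. -222.   50.] col [139.  142.  141.5]
black_ball 0.58 [338. 319.] 418 med [ 404. -252.   43.] min [ 392. -264.   26.] max [ 421. -234.   50.] col [69. 70. 70.]
knob 0.64 [271. 187.] 478 med [513.  22.  76.] min [494.  14.  46.] max [538.  34.  92.] col [58. 59. 60.]
turntable 0.75 [274. 203.] 5136 med [508.  19.  42.] min [430. -61.  38.] max [602. 113.  89.] col [185. 188. 190.]
index_base 0.56 [269. 205.] 10433 med [496.  15.  19.] min [410. 
[... 1660 characters left out ...]
30.  137.5]
index_base 0.7 [217. 225.] 13698 med [519.  55.  38.] min [416. -71.   8.] max [626. 202.  60.] col [95.5 97.  97. ]
sensor 0.8 [167. 244.] 368 med [476. 147.  72.] min [465. 122.  15.] max [490. 180.  80.] col [67.5 70.  70.5]
sensor 0.15 [214. 225.] 13783 med [518.  55.  38.] min [415. -71.   8.] max [627. 202.  62.] col [95. 97. 97.]
ball_block 0.6 [345. 248.] 1970 med [ 466. -226.   17.] min [ 382. -270.   -1.] max [ 555. -186.   34.] col [ 99. 130. 171.]
loupe 0.63 [296. 297.] 246 med [ 370. -107.   19.] min [ 354. -122.    7.] max [386. -92.  28.] col [52. 59. 75.]
1.0 [275.10911229 616.3696258  231.33217987] [[0.913, -0.408, 0.0], [-0.408, -0.913, 0.0], [-0.0, -0.0, -1.0]]
```

View pics/scene0.png

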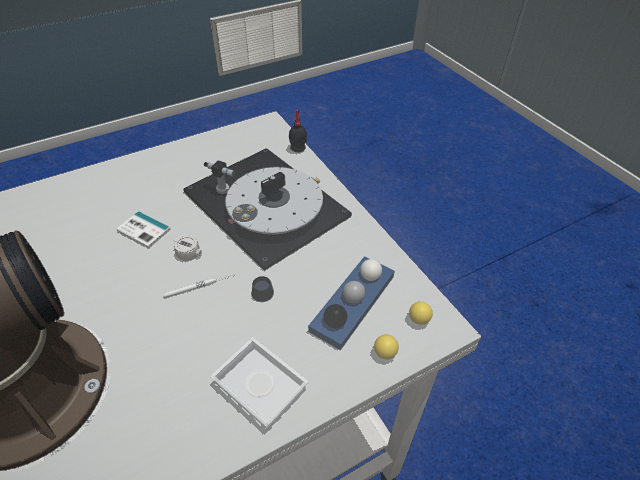

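View pics/top0.png

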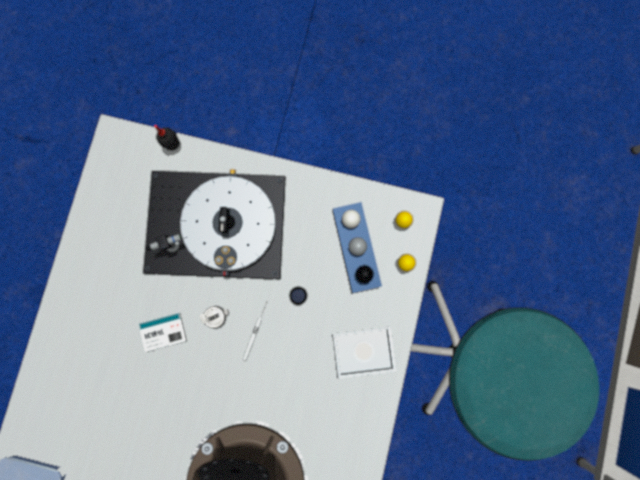

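The scene shows the block with white (371,270), steel (353,292) and black (338,318) balls, and yellow look-alikes at the right. The turntable is at about (272,200), with its seat at (245,212) facing the robot and the sensor at (218,170). The top view agrees: white at (350,219), seat at (225,257), knob at (226,220) and sensor at (167,243). Next I'll do precise fits.

```bash
cat > fit.py <<'E'
from h import *
from scipy.optimize import least_squares
def sphere(p,r=19,z=None):
    f=lambda c:np.linalg.norm(p-(c if z is None else np.r_[c[:2],z]),axis=1)-r
    s=least_squares(f,np.median(p,0)-[0,0,10],loss="soft_l1",f_scale=1);return s.x.round(1),np.abs(s.fun).mean().round(2)
def circle(name,im,d):
    p=cloud(name,d,np.ones(d.shape,bool));c=np.array([518,28.])
    for _ in range(6):  # disc: centroid-free edge fit
        q=p[(abs(p[:,2]-42)<4)&(np.linalg.norm(p[:,:2]-c,axis=1)<102)][:,:2]
        h=cv2.convexHull(q.astype(np.float32))[:,0]
        s=least_squares(lambda v:np.linalg.norm(h-v[:2],axis=1)-v[2],[*c,96],loss="soft_l1");c=s.x[:2]
    return s.x.round(1)
if __name__=="__main__":
  for n in("scene","top"):
    im,d=np.load(f"{n}_i.npy"),np.load(f"{n}_d.npy")
    print(n,"table",circle(n,im,d))
    P=cloud(n,d,np.ones(d.shape,bool))
    for l,(x,y) in dict(white=(520,-220),steel=(466,-232),black=(408,-244)).items():
        p=P[(np.linalg.norm(P[:,:2]-[x,y],axis=1)<24)&(P[:,2]>26)&(P[:,2]<60)]
        print(l,len(p),sphere(p),sphere(p,z=32))
    k=P[(np.linalg.norm(P[:,:2]-[518,30],axis=1)<40)&(P[:,2]>84)&(P[:,2]<97)][:,:2]
    print("knob top",len(k),cv2.minAreaRect(k.astype(np.float32)),k.mean(0),np.percentile(P[(np.linalg.norm(P[:,:2]-[518,30],axis=1)<40)&(P[:,2]>84)][:,2],[10,50,90]))
    b=P[(abs(P[:,2]-12)<4)&(abs(P[:,0]-520)<135)&(P[:,1]>-100)&(P[:,1]<220)][:,:2]
    print("base",cv2.minAreaRect(b.astype(np.float32)))
    g=P[(np.linalg.norm(P[:,:2]-[450,22],axis=1)<32)&(P[:,2]>46)&(P[:,2]<56)]
    print("nest",len(g),g.mean(0).round(1), "tabletop z",np.median(P[(np.linalg.norm(P[:,:2]-[540,70],axis=1)<20)][:,2]),"work z",np.median(P[(np.linalg.norm(P[:,:2]-[350,-10],axis=1)<15)][:,2]))
    s=P[(np.linalg.norm(P[:,:2]-[476,147],axis=1)<45)&(P[:,2]>56)&(P[:,2]<90)]
    print("sensor",cv2.minAreaRect(s[:,:2].astype(np.float32)))
  big=[cv2.resize(np.load(f"{n}_i.npy")[r0:r0+h,c0:c0+w,::-1],(400,400),interpolation=2) for n,r0,c0,h,w in(("scene",150,195,90,90),("top",165,160,110,110))]
  cv2.imwrite("pics/crop.png",np.hstack(big))
E
python3 fit.py
```

```text
scene table [517.8  28.1  96.2]
white 361 (array([ 524. , -221.1,   30.7]), np.float64(0.71)) (array([ 524.4, -220.8,   32.6]), np.float64(0.97))
steel 394 (array([ 467.5, -233.1,   30.6]), np.float64(0.78)) (array([ 467.9, -232.8,   32.3]), np.float64(1.03))
black 434 (array([ 410.6, -245.3,   30.6]), np.float64(0.72)) (array([ 411. , -245. ,   32.7]), np.float64(1.01))
knob top 176 ((517.3070678710938, 28.076820373535156), (16.68504524230957, 49.78239822387695), 85.57759857177734) [516.17955962  26.62193804] [86.02142283 89.43682154 91.39960817]
base ((520.3480224609375, 61.267860412597656), (288.9775390625, 221.4145965576172), 86.59071350097656)
nest 91 [447.8  30.2  48.8] tabletop z 41.92638679540016 work z -0.6549926890391475
sensor ((475.66412353515625, 147.2667236328125), (27.574337005615234, 68.70123291015625), 22.687223434448242)
top table [519.2  33.5  95.6]
white 267 (array([ 524.8, -216.8,   30.1]), np.float64(0.77)) (array([ 525.1, -217.1,   33.6]), np.float64(1.34))
steel 270 (array([ 467.8, -229. ,   29.8]), np.float64(0.81)) (array([ 468.1, -229.2,   33.3]), np.float64(1.52))
black 272 (array([ 411.2, -241.2,   30. ]), np.float64(0.8)) (array([ 411.3, -241.4,   33.4]), np.float64(1.39))
knob top 213 ((518.9562377929688, 33.52554702758789), (16.13926124572754, 48.736087799072266), 86.28298950195312) [518.95152624  32.66159362] [86.67700001 89.48050105 91.65679243]
base ((512.9954833984375, 51.79222106933594), (317.1109313964844, 234.67172241210938), 86.56279754638672)
nest 94 [450.1  36.3  48.5] tabletop z 41.49975637042792 work z -1.0836679018336781
sensor ((476.78167724609375, 152.34291076660156), (26.99615478515625, 68.33888244628906), 26.135589599609375)
```

View pics/crop.png

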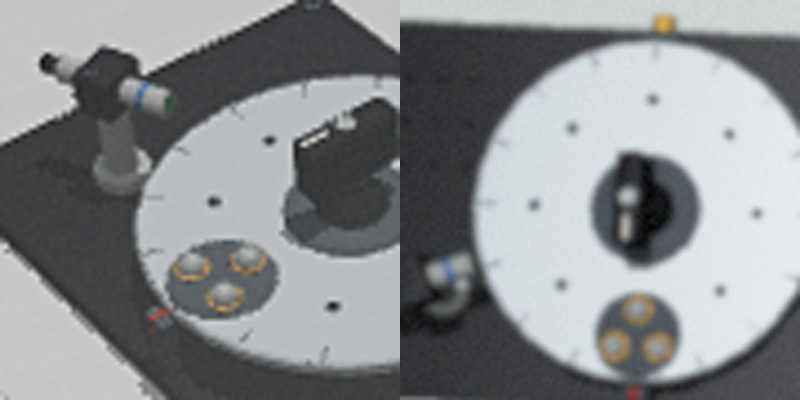

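Emit:
move_arm(delta_pos=[[0.0391, 0.0455, 0], [0.0782, 0.091, 0], [0.1173, 0.1365, 0.01], [0.1564, 0.182, 0.03], [0.1955, 0.2275, 0.05]], yaw=[-0.126, -0.252, -0.378, -0.504, -0.631], claw=1)

```text
time: 1.62
eef_pos: [360.8, 328.6, 181.7]
ee_rot: [[0.977, 0.214, 0.001], [0.214, -0.977, 0.001], [0.001, -0.001, -1.0]]
contact_force: [0.4, 0.4, -0.2]
grip_width: 85.6
grip_force: 0.0
```

```bash
cat > go.py <<'E'
# usage: go.py x y z angle_deg -> deltas in current tool axes
import sys;from h import *
t=np.array(list(map(float,sys.argv[1:4])));s=observe();R=np.array(s["ee_rot"]);p=np.array(s["eef_pos"])
a=np.arctan2(R[1,0],R[0,0]);print("t",round(s["time"],2),"pos",p.round(1),"ang",round(np.degrees(a),2),"q",np.round(s["q"],2),"F",np.round(s["contact_force"],1),"T",np.round(s["torque"],2),"w",round(s["grip_width"],1),"gf",round(s["grip_force"],1))
dw=t-p;d=R.T@dw
print("delta mm",d.round(1),"yaw",round(-(np.radians(float(sys.argv[4]))-a),4),"rows",round(np.linalg.norm(d)/62.5,1))
E
python3 go.py 524.4 -219 110 12.03
```

```text
t 1.62 pos [360.8 328.6 181.7] ang 12.37 q [ 1.14  0.09 -0.46  0.   -1.02  0.64] F [ 0.4  0.4 -0.2] T [ 0.03 -0.21 -0.04] w 85.6 gf 0.0
delta mm [ 42.4 570.   71.2] yaw 0.0059 rows 9.2
```

Emit:
move_arm(delta_pos=[[0.0045, 0.06, 0], [0.009, 0.12, 0], [0.0135, 0.18, 0], [0.018, 0.24, 0], [0.0225, 0.3, 0]], yaw=[0.006, 0.006, 0.006, 0.006, 0.006])

```text
time: 2.25
eef_pos: [445.8, 39.9, 182.4]
ee_rot: [[0.979, 0.204, 0.001], [0.204, -0.979, 0.001], [0.002, -0.0, -1.0]]
contact_force: [1.4, 0.4, 0.5]
grip_width: 85.5
grip_force: 0.0
```

Emit:
move_arm(delta_pos=[[0.004, 0.058, 0.01], [0.008, 0.116, 0.025], [0.012, 0.174, 0.04], [0.016, 0.232, 0.055], [0.0198, 0.27, 0.071]], yaw=[0, 0, 0, 0, 0])

```text
time: 2.88
eef_pos: [520.3, -221.2, 110.3]
ee_rot: [[0.979, 0.202, 0.0], [0.202, -0.979, -0.0], [0.0, 0.0, -1.0]]
contact_force: [0.4, 1.0, -0.7]
grip_width: 85.2
grip_force: 0.0
```

```bash
python3 go.py 524.4 -219 110 12.03
python3 - <<'E'
from h import *
out=[]
for n in("scene","top"):
    im,d=grab_frame(n);np.save(f"{n}_i1.npy",im);np.save(f"{n}_d1.npy",d)
    c=camera_info(n);p=np.array(observe()["eef_pos"]);q=(p-c["origin"])@np.array(c["rotation"]);K=np.array(c["camera_matrix"]);u=int(K[0,0]*q[0]/q[2]+K[0,2]);v=int(K[1,1]*q[1]/q[2]+K[1,2]);print(n,u,v)
    cv2.circle(im,(u,v),1,(255,0,0),-1)
    out.append(cv2.resize(im[max(v-100,0):max(v-100,0)+160,u-80:u+80,::-1],(400,400),interpolation=2))
cv2.imwrite("pics/hover.png",np.hstack(out))
E
```

```text
t 2.88 pos [ 520.3 -221.2  110.3] ang 11.68 q [-0.06  0.29 -0.39  0.   -0.89  1.83] F [ 0.4  1.  -0.7] T [ 0.06 -0.03  0.02] w 85.2 gf 0.0
delta mm [ 4.4 -1.3  0.3] yaw -0.0061 rows 0.1
scene 374 240
top 356 214
```

View pics/hover.png

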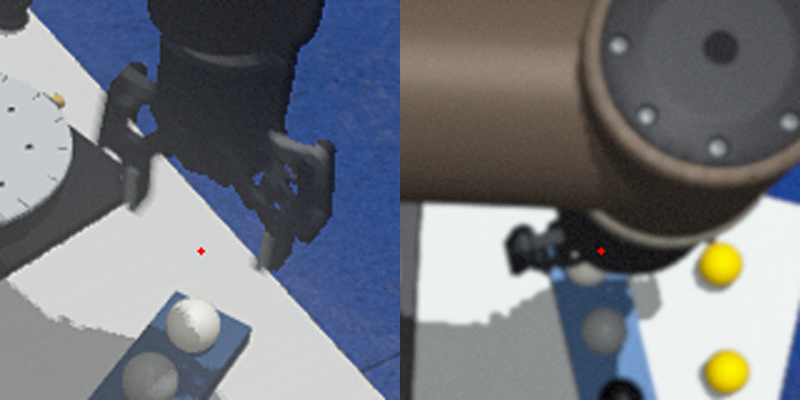

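Scene view: the fingertips straddle the projected TCP (midpoint about 1 px off), with the white ball directly below at (194,325) in the crop. The scene camera agrees with the robot to about 1 mm, so I lean on it and descend.

Emit:
move_arm(delta_pos=[[0.0042, -0.0004, 0.03], [0.0042, -0.0004, 0.055], [0.0042, -0.0004, 0.055], [0.0042, -0.0004, 0.055], [0.0042, -0.0004, 0.055]], yaw=[-0.006, -0.006, -0.006, -0.006, -0.006])

```text
time: 3.6
eef_pos: [524.7, -217.3, 57.2]
ee_rot: [[0.978, 0.21, 0.002], [0.21, -0.978, -0.0], [0.002, 0.001, -1.0]]
contact_force: [0.0, 0.4, -0.2]
grip_width: 85.6
grip_force: 0.0
```

```bash
python3 go.py 524.4 -220 21 12.03
python3 - <<'E'
from h import *
out=[]
for n in("scene",):
    im,d=grab_frame(n)
    c=camera_info(n);p=np.array(observe()["eef_pos"]);q=(p-c["origin"])@np.array(c["rotation"]);K=np.array(c["camera_matrix"]);u=int(K[0,0]*q[0]/q[2]+K[0,2]);v=int(K[1,1]*q[1]/q[2]+K[1,2]);print(n,u,v)
    cv2.circle(im,(u,v),1,(255,0,0),-1)
    cv2.imwrite("pics/near.png",cv2.resize(im[v-50:v+50,u-50:u+50,::-1],(600,600),interpolation=2))
E
```

```text
t 3.6 pos [ 524.7 -217.3   57.2] ang 12.13 q [-0.05  0.36 -0.44  0.   -0.77  1.83] F [ 0.   0.4 -0.2] T [-0.04 -0.03  0.03] w 85.6 gf 0.0
delta mm [-1.   2.5 36.2] yaw 0.0017 rows 0.6
scene 370 258
```

View pics/near.png

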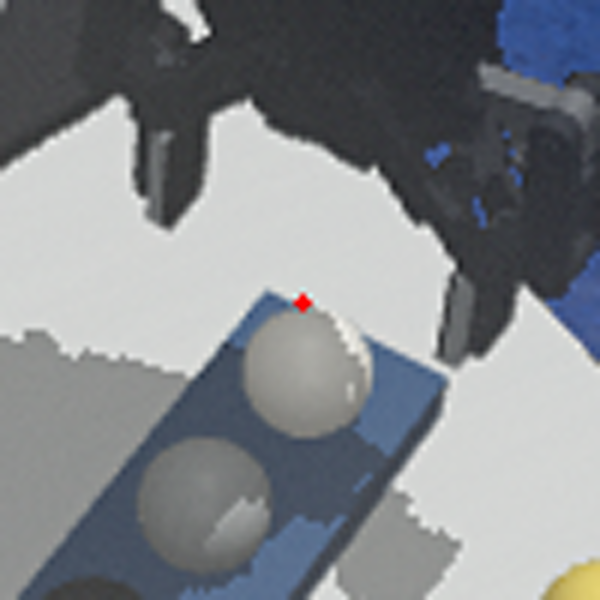

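Fingertip midpoint (307,296) and ball centre (308,372): allowing for perspective, the ball is about 3 mm towards −y of the tool. I'll correct for that, go down and close.

Emit:
move_arm(delta_pos=[[-0.0006, 0.003, 0.01], [-0.0006, 0.003, 0.025], [-0.0006, 0.003, 0.036], [-0.0006, 0.003, 0.036], [-0.0006, 0.003, 0.036]], yaw=[0, 0, 0, 0, 0])

```text
time: 4.28
eef_pos: [524.0, -220.5, 19.6]
ee_rot: [[0.978, 0.21, -0.0], [0.21, -0.978, -0.0], [-0.0, 0.0, -1.0]]
contact_force: [0.1, -0.4, -0.9]
grip_width: 85.4
grip_force: 0.0
```

```bash
python3 go.py 524.8 -220.4 21 12.03
```

```text
t 4.28 pos [ 524.  -220.5   19.6] ang 12.11 q [-0.05  0.41 -0.47  0.   -0.69  1.84] F [ 0.1 -0.4 -0.9] T [-0.04  0.01 -0.  ] w 85.4 gf 0.0
delta mm [ 0.8  0.1 -1.4] yaw 0.0014 rows 0.0
```

Emit:
move_arm(delta_pos=[[0, 0, 0], [0, 0, 0], [0, 0, 0], [0, 0, 0], [0, 0, 0]], yaw=[0, 0, 0, 0, 0], claw=0.52, grip_force=25)

```text
time: 4.9
eef_pos: [523.9, -220.5, 19.8]
ee_rot: [[0.978, 0.21, 0.0], [0.21, -0.978, -0.0], [0.0, 0.0, -1.0]]
contact_force: [0.3, -0.1, 1.0]
grip_width: 44.4
grip_force: 0.0
```

```bash
python3 go.py 524.8 -220.4 21 12.03
```

```text
t 4.9 pos [ 523.9 -220.5   19.8] ang 12.1 q [-0.05  0.41 -0.47  0.   -0.69  1.84] F [ 0.3 -0.1  1. ] T [-0.02  0.02 -0.01] w 44.4 gf 0.0
delta mm [ 0.9  0.1 -1.2] yaw 0.0012 rows 0.0
```

Emit:
move_arm(delta_pos=[[0.0008, 0, -0.001], [0.0008, 0, -0.001], [0.0008, 0, -0.001], [0.0008, 0, -0.001], [0.0008, 0, -0.001]], yaw=[0, 0, 0, 0, 0], claw=0.47)

```text
time: 5.52
eef_pos: [524.6, -220.3, 20.7]
ee_rot: [[0.978, 0.21, -0.0], [0.21, -0.978, 0.0], [-0.0, -0.0, -1.0]]
contact_force: [0.5, 0.2, 0.3]
grip_width: 39.9
grip_force: 0.0
```

Emit:
move_arm(delta_pos=[[0, 0, 0], [0, 0, 0], [0, 0, 0], [0, 0, 0], [0, 0, 0]], yaw=[0, 0, 0, 0, 0], claw=0.3, grip_force=30)

```text
time: 6.15
eef_pos: [524.6, -220.0, 20.8]
ee_rot: [[0.978, 0.21, -0.0], [0.21, -0.978, 0.0], [-0.0, -0.0, -1.0]]
contact_force: [-1.4, 5.4, 3.2]
grip_width: 36.0
grip_force: 29.7
```

```bash
python3 go.py 524.8 -220.4 120 12.03
```

```text
t 6.15 pos [ 524.6 -220.    20.8] ang 12.1 q [-0.05  0.41 -0.47 -0.   -0.69  1.84] F [-1.4  5.4  3.2] T [1.92 0.51 0.04] w 36.0 gf 29.7
delta mm [  0.1   0.4 -99.2] yaw 0.0013 rows 1.6
```

Emit:
move_arm(delta_pos=[[0, -0.001, -0.002], [0, -0.001, -0.006], [0, -0.001, -0.012], [0, -0.001, -0.02], [0, -0.001, -0.03]], yaw=[0, 0, 0, 0, 0])

```text
time: 6.78
eef_pos: [524.5, -219.4, 51.4]
ee_rot: [[0.978, 0.21, 0.0], [0.21, -0.978, -0.0], [0.0, 0.0, -1.0]]
contact_force: [0.2, -0.4, -1.0]
grip_width: 36.1
grip_force: 30.1
```

```bash
python3 go.py 448 33.2 115 -3.6
python3 - <<'E'
from h import *
im,d=grab_frame("scene")
c=camera_info("scene");p=np.array(observe()["eef_pos"]);q=(p-c["origin"])@np.array(c["rotation"]);K=np.array(c["camera_matrix"]);u=int(K[0,0]*q[0]/q[2]+K[0,2]);v=int(K[1,1]*q[1]/q[2]+K[1,2]);print(u,v)
cv2.imwrite("pics/lift.png",cv2.resize(im[v-50:v+50,u-50:u+50,::-1],(600,600),interpolation=2))
for r in regions_of("scene","white_ball"): print(r["location"],r["confidence"],np.median(im[r["pixels"]],0),cv2.fitEllipse(cv2.convexHull(np.argwhere(r["pixels"]).astype(np.int32))), np.median(cloud("scene",d,r["pixels"]),0).round(1))
from fit import sphere
P=cloud("scene",d,np.ones(d.shape,bool));e=np.array(im[:,:,:3],int).reshape(-1,3)
for r in regions_of("scene","white_ball")[:3]: print(sphere(cloud("scene",d,cv2.erode(r["pixels"].astype(np.uint8),np.ones((3,3)))>0)))
E
```

```text
t 6.78 pos [ 524.5 -219.4   51.4] ang 12.1 q [-0.05  0.37 -0.44  0.   -0.76  1.83] F [ 0.2 -0.4 -1. ] T [-0.03 -0.03 -0.02] w 36.1 gf 30.1
delta mm [ -21.8 -263.   -63.6] yaw 0.274 rows 4.3
371 260
[418.1, 313.1] 0.83 [198.  181.  100.5] ((312.6356506347656, 420.52435302734375), (22.573490142822266, 23.196182250976562), 167.48358154296875) [ 514.1 -336.4   29.7]
[387.5, 343.3] 0.78 [200.  183.5 104. ] ((347.0208435058594, 385.8677062988281), (24.00355339050293, 24.540998458862305), 124.31863403320312) [ 425.7 -338.5   30. ]
[367.8, 260.6] 0.74 [153. 152. 147.] ((257.9087829589844, 371.72674560546875), (21.574398040771484, 22.786314010620117), 83.55500030517578) [ 515.2 -225.    72.1]
(array([ 522.2, -332.3,   18.1]), np.float64(0.87))
(array([ 433.2, -333.9,   18.1]), np.float64(0.85))
(array([ 524.2, -221.1,   61. ]), np.float64(0.84))
```

View pics/lift.png

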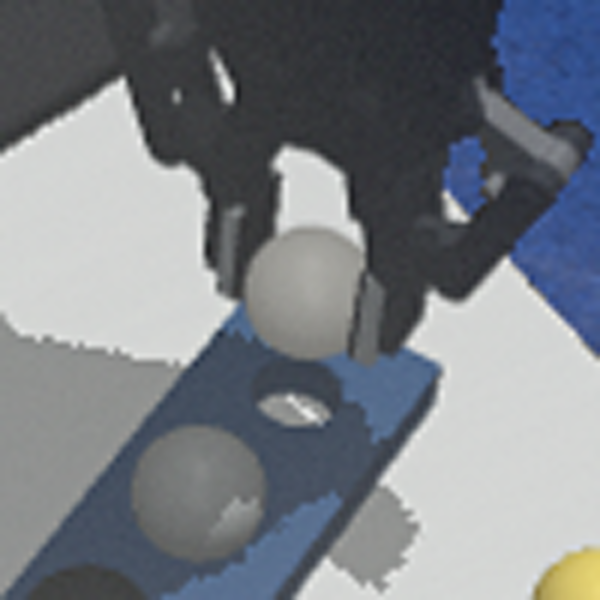

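The ball is lifted cleanly, centred between the pads at (310,292) in the crop, and its hole is empty. The held ball ties the cameras to the robot: scene is off by about +1.7 mm in y and top by about −2.6. That puts the axis at (518.4,30.4) and the nest at (448.7,34.4).

Emit:
move_arm(delta_pos=[[-0.002, -0.015, -0.03], [-0.004, -0.045, -0.06], [-0.007, -0.085, -0.07], [-0.01, -0.125, -0.07], [-0.013, -0.165, -0.07]], yaw=[0.03, 0.08, 0.13, 0.18, 0.22])

```text
time: 7.55
eef_pos: [476.6, -59.6, 120.9]
ee_rot: [[1.0, -0.011, 0.0], [-0.011, -1.0, 0.0], [0.0, -0.0, -1.0]]
contact_force: [0.9, 0.1, -1.8]
grip_width: 36.0
grip_force: 30.4
```

```bash
python3 go.py 448.7 34.4 115 -3.5
```

```text
t 7.55 pos [476.6 -59.6 120.9] ang -0.61 q [ 0.29  0.14 -0.56 -0.   -0.87  1.27] F [ 0.9  0.1 -1.8] T [ 0.02 -0.11 -0.02] w 36.0 gf 30.4
delta mm [-28.9 -93.7   5.9] yaw 0.0505 rows 1.6
```

Emit:
move_arm(delta_pos=[[-0.01, -0.03, 0], [-0.018, -0.06, 0.005], [-0.025, -0.08, 0.01], [-0.0289, -0.0937, 0.02], [-0.0289, -0.0937, 0.03]], yaw=[0.02, 0.035, 0.05, 0.05, 0.05])

```text
time: 8.18
eef_pos: [448.9, 33.8, 90.2]
ee_rot: [[0.998, -0.057, 0.0], [-0.057, -0.998, 0.0], [0.0, -0.0, -1.0]]
contact_force: [0.2, -0.9, -1.6]
grip_width: 35.9
grip_force: 30.4
```

Emit:
move_arm(delta_pos=[[0, 0, 0.004], [0, 0, 0.008], [0, 0, 0.012], [0, 0, 0.012], [0, 0, 0.012]], yaw=[0, 0, 0, 0, 0])

```text
time: 8.8
eef_pos: [449.2, 33.2, 78.9]
ee_rot: [[0.998, -0.059, 0.0], [-0.059, -0.998, 0.0], [0.0, -0.0, -1.0]]
contact_force: [-0.1, -0.8, -1.0]
grip_width: 36.2
grip_force: 30.4
```

```bash
python3 go.py 448.7 34.4 57 -3.5
python3 - <<'E'
from h import *
from fit import *
im,d=grab_frame("scene")
c=camera_info("scene");p=np.array(observe()["eef_pos"]);q=(p-c["origin"])@np.array(c["rotation"]);K=np.array(c["camera_matrix"]);u=int(K[0,0]*q[0]/q[2]+K[0,2]);v=int(K[1,1]*q[1]/q[2]+K[1,2]);print(u,v)
cv2.imwrite("pics/nest.png",cv2.resize(im[v-40:v+40,u-40:u+40,::-1],(600,600),interpolation=2))
for r in regions_of("scene","white_ball")[:3]: print(r["location"],sphere(cloud("scene",d,cv2.erode(r["pixels"].astype(np.uint8),np.ones((3,3)))>0)))
E
```

```text
t 8.8 pos [449.2  33.2  78.9] ang -3.38 q [ 0.51  0.16 -0.67  0.   -0.74  1.  ] F [-0.1 -0.8 -1. ] T [0.02 0.01 0.01] w 36.2 gf 30.4
delta mm [-0.6 -1.2 21.9] yaw 0.0021 rows 0.4
242 198
[418.2, 314.2] (array([ 522.3, -332.5,   18.2]), np.float64(0.9))
[236.8, 193.5] (array([449.6,  30.6,  89. ]), np.float64(0.85))
[386.9, 343.1] (array([ 433. , -334. ,   18.1]), np.float64(0.85))
```

View pics/nest.png

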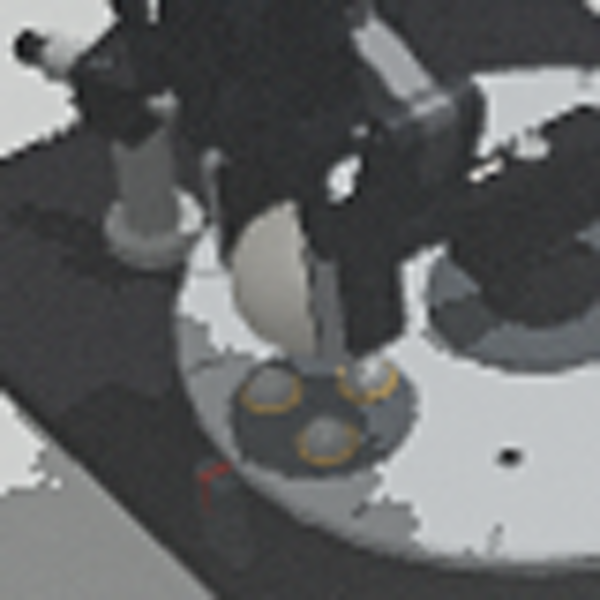

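Run:
```python
from h import *
def bp(n,u,v,z):
    c=camera_info(n);K=np.array(c["camera_matrix"]);r=np.array(c["rotation"])@np.array([(u-K[0,2])/K[0,0],(v-K[1,2])/K[1,1],1]);o=np.array(c["origin"]);return (o+r*(z-o[2])/r[2]).round(1)
print("scene disc",bp("scene",245.3,212.7,42))
f=lambda x,y:(202+x/7.5-.5,158+y/7.5-.5)
b=[bp("scene",*f(x,y),48.5) for x,y in((270,388),(368,376),(327,435))];print(b,np.mean(b,0))
t=[bp("top",160+x/400*110-.5,165+y/400*110-.5,49) for x,y in((638,307),(614,346),(657,346))]
t=[bp("top",160+(x-400)/400*110-.5,165+y/400*110-.5,49) for x,y in((638,307),(614,346),(657,346))];print(t,np.mean(t,0))
```

```text
scene disc [449.9  32.2  42. ]
[array([441.4,  44.1,  48.5]), array([462. ,  30.4,  48.5]), array([441.1,  20.6,  48.5])] [448.16666667  31.7         48.5       ]
[array([463.9,  35.3,  49. ]), array([442.8,  48.2,  49. ]), array([442.4,  24.8,  49. ])] [449.7  36.1  49. ]
```

Emit:
move_arm(delta_pos=[[-0.0002, -0.0007, 0.005], [-0.0002, -0.0007, 0.01], [-0.0002, -0.0007, 0.015], [-0.0002, -0.0007, 0.019], [-0.0002, -0.0007, 0.021]], yaw=[0, 0, 0, 0, 0])

```text
time: 9.52
eef_pos: [448.8, 33.9, 57.4]
ee_rot: [[0.998, -0.059, -0.0], [-0.059, -0.998, -0.0], [-0.0, 0.0, -1.0]]
contact_force: [-0.1, -0.3, -0.4]
grip_width: 36.0
grip_force: 30.4
```

Emit:
move_arm(delta_pos=[[0, 0, 0.0002], [0, 0, 0.0004], [0, 0, 0.0006], [0, 0, 0.0008], [0, 0, 0.001]], yaw=[0, 0, 0, 0, 0])

```text
time: 10.15
eef_pos: [449.1, 34.0, 56.9]
ee_rot: [[0.998, -0.059, 0.0], [-0.059, -0.998, 0.0], [0.0, -0.0, -1.0]]
contact_force: [1.0, -0.2, -0.3]
grip_width: 36.1
grip_force: 30.5
```

```bash
python3 go.py 449 33.9 55.7 -3.5
```

```text
t 10.15 pos [449.1  34.   56.9] ang -3.36 q [ 0.52  0.19 -0.7   0.   -0.68  1.  ] F [ 1.  -0.2 -0.3] T [-0.04  0.02  0.  ] w 36.1 gf 30.5
delta mm [-0.1  0.1  1.2] yaw 0.0024 rows 0.0
```

Emit:
move_arm(delta_pos=[[0, 0, 0.0003], [0, 0, 0.0005], [0, 0, 0.0007], [0, 0, 0.0009], [0, 0, 0.001]], yaw=[0, 0, 0, 0, 0])

```text
time: 10.78
eef_pos: [449.5, 34.2, 56.3]
ee_rot: [[0.998, -0.058, 0.001], [-0.058, -0.998, 0.0], [0.001, -0.0, -1.0]]
contact_force: [-0.4, -0.6, 7.1]
grip_width: 36.0
grip_force: 31.0
```

```bash
python3 go.py 449 33.9 55.7 -3.5
```

```text
t 10.78 pos [449.5  34.2  56.3] ang -3.35 q [ 0.52  0.19 -0.7   0.   -0.68  1.  ] F [-0.4 -0.6  7.1] T [-0.09  0.25  0.03] w 36.0 gf 31.0
delta mm [-0.5  0.3  0.6] yaw 0.0026 rows 0.0
```

Emit:
move_arm(delta_pos=[[0, 0, 0], [0, 0, 0], [0, 0, 0], [0, 0, 0], [0, 0, 0]], yaw=[0, 0, 0, 0, 0], claw=0.5)

```text
time: 11.4
eef_pos: [448.9, 33.9, 55.7]
ee_rot: [[0.998, -0.059, -0.0], [-0.059, -0.998, -0.0], [-0.0, 0.0, -1.0]]
contact_force: [0.7, -0.4, 0.4]
grip_width: 42.4
grip_force: 0.0
```

```bash
python3 go.py 449 33.9 56 -3.5
```

```text
t 11.4 pos [448.9  33.9  55.7] ang -3.37 q [ 0.52  0.19 -0.7  -0.   -0.68  1.  ] F [ 0.7 -0.4  0.4] T [-0.06 -0.02 -0.01] w 42.4 gf 0.0
delta mm [ 0.1  0.  -0.3] yaw 0.0023 rows 0.0
```

Emit:
move_arm(delta_pos=[[0, 0, 0], [0, 0, 0], [0, 0, -0.005], [0, 0, -0.015], [0, 0, -0.03]], yaw=[0, 0, 0, 0, 0], claw=0.65)

```text
time: 12.02
eef_pos: [448.8, 33.9, 86.5]
ee_rot: [[0.998, -0.059, -0.0], [-0.059, -0.998, -0.0], [-0.0, 0.0, -1.0]]
contact_force: [0.8, -0.7, 0.5]
grip_width: 55.3
grip_force: 0.0
```

Emit:
move_arm(delta_pos=[[0, 0, -0.02], [0, 0, -0.04], [0.01, 0, -0.05], [0.02, 0, -0.05], [0.03, 0, -0.05]], yaw=[0, 0, 0, 0, 0])

```text
time: 12.65
eef_pos: [479.4, 32.0, 135.1]
ee_rot: [[0.998, -0.059, -0.001], [-0.059, -0.998, -0.0], [-0.001, 0.0, -1.0]]
contact_force: [-0.4, 0.2, 0.8]
grip_width: 55.7
grip_force: 0.0
```

```bash
python3 go.py 518.6 30.1 115 -3.5
python3 - <<'E'
from h import *
from fit import *
im,d=grab_frame("scene")
cv2.imwrite("pics/rel.png",cv2.resize(im[150:240,195:315,::-1],(800,600),interpolation=2))
for r in regions_of("scene","white_ball")[:3]: print(r["location"],sphere(cloud("scene",d,cv2.erode(r["pixels"].astype(np.uint8),np.ones((3,3)))>0)))
E
```

```text
t 12.65 pos [479.4  32.  135.1] ang -3.39 q [ 0.48  0.13 -0.54 -0.   -0.9   1.03] F [-0.4  0.2  0.8] T [-0.02 -0.01  0.01] w 55.7 gf 0.0
delta mm [39.2 -0.4 20.1] yaw 0.002 rows 0.7
[390.3, 346.0] (array([ 433.1, -334.1,   18.1]), np.float64(0.79))
[242.9, 203.3] (array([449. ,  33.4,  65.9]), np.float64(1.03))
[269.2, 206.5] (array([496.7,   7.4,  32.5]), np.float64(70.93))
```

View pics/rel.png

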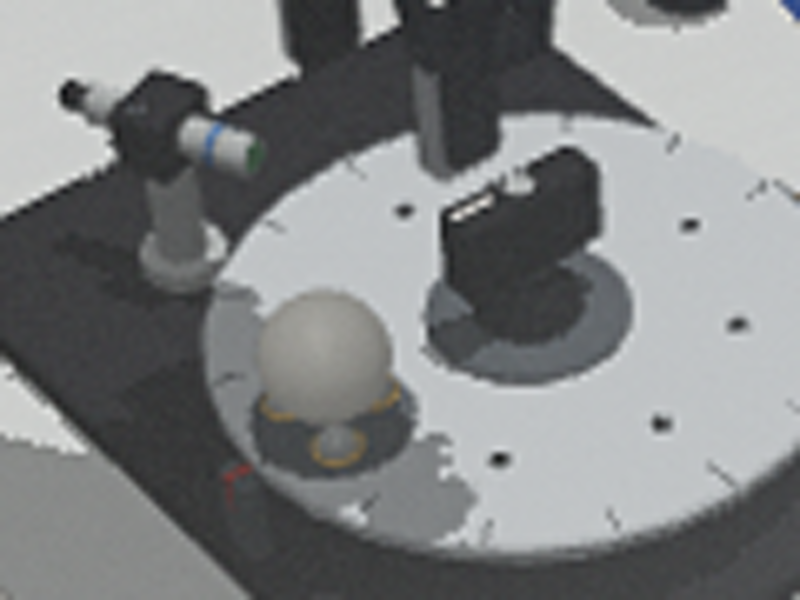

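The ball is seated in the nest at (325,355) in the crop, fit (449,33.4,66+). Next is the knob, with the bar straight ahead and the fingers across it.

Emit:
move_arm(delta_pos=[[0.02, -0.0003, 0], [0.039, -0.0003, 0.005], [0.0393, -0.0003, 0.02], [0.0393, -0.0003, 0.03], [0.0393, -0.0003, 0.03]], yaw=[0.002, 0.002, 0.002, 0.002, 0.002])

```text
time: 13.38
eef_pos: [516.8, 29.8, 104.4]
ee_rot: [[0.998, -0.061, -0.003], [-0.061, -0.998, -0.001], [-0.003, 0.001, -1.0]]
contact_force: [0.5, -0.3, 0.2]
grip_width: 55.4
grip_force: 0.0
```

```bash
python3 go.py 518.7 30.0 65 -3.5
```

```text
t 13.38 pos [516.8  29.8 104.4] ang -3.49 q [ 0.44  0.23 -0.5  -0.   -0.85  1.07] F [ 0.5 -0.3  0.2] T [-0.03  0.01 -0.02] w 55.4 gf 0.0
delta mm [ 2.  -0.4 39.4] yaw 0.0001 rows 0.6
```

Emit:
move_arm(delta_pos=[[0.0002, 0, 0.015], [0.0002, 0, 0.03], [0.0002, 0, 0.04], [0.0002, 0, 0.04], [0.0002, 0, 0.04]], yaw=[0, 0, 0, 0, 0])

```text
time: 14.0
eef_pos: [518.5, 30.2, 65.9]
ee_rot: [[0.998, -0.061, 0.0], [-0.061, -0.998, -0.0], [0.0, 0.0, -1.0]]
contact_force: [-0.8, 0.4, 0.5]
grip_width: 55.6
grip_force: 0.0
```

```bash
python3 go.py 518.7 30.0 65 -3.5
```

```text
t 14.0 pos [518.5  30.2  65.9] ang -3.47 q [ 0.44  0.28 -0.54  0.   -0.75  1.07] F [-0.8  0.4  0.5] T [ 0.02 -0.01  0.02] w 55.6 gf 0.0
delta mm [0.2 0.2 0.9] yaw 0.0005 rows 0.0
```

Emit:
move_arm(delta_pos=[[0, 0, 0], [0, 0, 0], [0, 0, 0], [0, 0, 0], [0, 0, 0]], yaw=[0, 0, 0, 0, 0], claw=0.27)

```text
time: 14.62
eef_pos: [518.3, 30.2, 65.8]
ee_rot: [[0.998, -0.061, 0.0], [-0.061, -0.998, 0.0], [0.0, -0.0, -1.0]]
contact_force: [-0.2, 0.5, -0.9]
grip_width: 23.1
grip_force: 0.0
```

```bash
python3 go.py 518.7 30.0 65 -3.5
```

```text
t 14.62 pos [518.3  30.2  65.8] ang -3.48 q [ 0.44  0.28 -0.54 -0.   -0.75  1.07] F [-0.2  0.5 -0.9] T [0.01 0.05 0.02] w 23.1 gf 0.0
delta mm [0.4 0.2 0.8] yaw 0.0003 rows 0.0
```

Close firmly on the bar, then check side forces.

Emit:
move_arm(delta_pos=[[0, 0, 0], [0, 0, 0], [0, 0, 0], [0, 0, 0], [0, 0, 0]], yaw=[0, 0, 0, 0, 0], claw=0.1, grip_force=60)

```text
time: 15.25
eef_pos: [518.4, 31.0, 66.0]
ee_rot: [[0.998, -0.06, 0.0], [-0.06, -0.998, 0.001], [0.0, -0.001, -1.0]]
contact_force: [-2.2, 5.4, 3.7]
grip_width: 14.8
grip_force: 58.8
```

```bash
python3 go.py 518.7 30.0 65 -3.5
```

```text
t 15.25 pos [518.4  31.   66. ] ang -3.46 q [ 0.44  0.28 -0.54 -0.   -0.75  1.07] F [-2.2  5.4  3.7] T [1.72 0.92 0.16] w 14.8 gf 58.8
delta mm [0.3 1.  1. ] yaw 0.0007 rows 0.0
```

Emit:
move_arm(delta_pos=[[0, -0.0008, 0], [0, -0.0008, 0], [0, -0.0008, 0], [0, -0.0008, 0], [0, -0.0008, 0]], yaw=[0.03, 0.06, 0.09, 0.12, 0.15])

```text
time: 15.88
eef_pos: [518.4, 31.1, 66.0]
ee_rot: [[0.977, -0.211, 0.0], [-0.211, -0.977, 0.0], [0.0, -0.0, -1.0]]
contact_force: [-2.5, 2.6, 5.0]
grip_width: 14.8
grip_force: 59.2
```

```bash
python3 go.py 518.4 30.8 66 -3.46
```

```text
t 15.88 pos [518.4  31.1  66. ] ang -12.2 q [ 0.44  0.28 -0.54 -0.   -0.75  0.92] F [-2.5  2.6  5. ] T [0.84 0.98 0.29] w 14.8 gf 59.2
delta mm [0.  0.3 0. ] yaw -0.1525 rows 0.0
```

Emit:
move_arm(delta_pos=[[0, 0, 0], [0, 0, 0], [0, 0, 0], [0, 0, 0], [0, 0, 0]], yaw=[0.03, 0.06, 0.09, 0.12, 0.12])

```text
time: 16.5
eef_pos: [518.5, 31.2, 66.0]
ee_rot: [[0.945, -0.327, 0.0], [-0.327, -0.945, 0.0], [0.0, -0.0, -1.0]]
contact_force: [-2.0, 2.3, 5.0]
grip_width: 14.9
grip_force: 59.2
```

```bash
python3 go.py 518.4 30.8 66 -3.46
```

```text
t 16.5 pos [518.5  31.2  66. ] ang -19.06 q [ 0.44  0.28 -0.54 -0.   -0.75  0.8 ] F [-2.   2.3  5. ] T [0.85 1.01 0.09] w 14.9 gf 59.2
delta mm [0.  0.4 0. ] yaw -0.2722 rows 0.0
```

```bash
cat > tq.py <<'E'
from h import *
T=[];s=observe()
T=[s["torque"][2]]
R=np.array(s["ee_rot"]);a=np.degrees(np.arctan2(R[1,0],R[0,0]))
print("t",round(s["time"],2),"table rad",round(np.radians(-3.46-a),4),"Tz",np.round(T,3),"tool torque j6",round(s["joint_torque"][5],3),"F",np.round(s["contact_force"],1),"pos",np.round(s["eef_pos"],1),"w",round(s["grip_width"],2),"q6",round(s["q"][5],3))
E
python3 tq.py
```

```text
t 16.5 table rad 0.2722 Tz [0.094] tool torque j6 -0.294 F [-2.   2.3  5. ] pos [518.5  31.2  66. ] w 14.93 q6 0.8
```

Emit:
move_arm(delta_pos=[[0, 0, 0], [0, 0, 0], [0, 0, 0], [0, 0, 0], [0, 0, 0]], yaw=[0.02, 0.04, 0.06, 0.06, 0.06])

```text
time: 17.12
eef_pos: [518.5, 31.2, 66.0]
ee_rot: [[0.924, -0.382, 0.0], [-0.382, -0.924, 0.0], [0.0, -0.0, -1.0]]
contact_force: [-2.7, 2.6, 5.6]
grip_width: 15.0
grip_force: 59.2
```

```bash
python3 tq.py
```

```text
t 17.12 table rad 0.3318 Tz [0.104] tool torque j6 -0.073 F [-2.7  2.6  5.6] pos [518.5  31.2  66. ] w 15.03 q6 0.741
```

Emit:
move_arm(delta_pos=[[0, 0, 0], [0, 0, 0], [0, 0, 0], [0, 0, 0], [0, 0, 0]], yaw=[0.02, 0.035, 0.035, 0.035, 0.035])

```text
time: 17.75
eef_pos: [518.4, 31.2, 66.0]
ee_rot: [[0.91, -0.414, 0.0], [-0.414, -0.91, 0.0], [0.0, -0.001, -1.0]]
contact_force: [-2.6, 3.3, 4.8]
grip_width: 15.0
grip_force: 59.2
```

```bash
python3 tq.py
```

```text
t 17.75 table rad 0.3669 Tz [0.05] tool torque j6 -0.051 F [-2.6  3.3  4.8] pos [518.4  31.2  66. ] w 15.01 q6 0.706
```

Emit:
move_arm(delta_pos=[[0, 0, 0], [0, 0, 0], [0, 0, 0], [0, 0, 0], [0, 0, 0]], yaw=[0.02, 0.03, 0.03, 0.03, 0.03])

```text
time: 18.38
eef_pos: [518.5, 31.2, 66.0]
ee_rot: [[0.897, -0.441, 0.0], [-0.441, -0.897, 0.0], [0.0, -0.0, -1.0]]
contact_force: [-2.0, 2.3, 5.2]
grip_width: 14.7
grip_force: 59.2
```

```bash
python3 tq.py
```

```text
t 18.38 table rad 0.3964 Tz [0.247] tool torque j6 -0.264 F [-2.   2.3  5.2] pos [518.5  31.2  66. ] w 14.73 q6 0.676
```

Emit:
move_arm(delta_pos=[[0, 0, 0], [0, 0, 0], [0, 0, 0], [0, 0, 0], [0, 0, 0]], yaw=[0.02, 0.03, 0.03, 0.03, 0.03])

```text
time: 19.0
eef_pos: [518.5, 31.2, 66.0]
ee_rot: [[0.884, -0.468, 0.0], [-0.468, -0.884, 0.0], [0.0, -0.001, -1.0]]
contact_force: [-3.4, 3.7, 5.3]
grip_width: 15.0
grip_force: 59.2
```

```bash
python3 tq.py
```

```text
t 19.0 table rad 0.4265 Tz [0.208] tool torque j6 -0.263 F [-3.4  3.7  5.3] pos [518.5  31.2  66. ] w 14.97 q6 0.646
```

First click found between 0.367 and 0.396, as expected. I'll scan the second finely to fix the offset.

Emit:
move_arm(delta_pos=[[0, 0, 0], [0, 0, 0], [0, 0, 0], [0, 0, 0], [0, 0, 0]], yaw=[0.08, 0.16, 0.24, 0.32, 0.335])

```text
time: 19.62
eef_pos: [518.6, 31.4, 66.0]
ee_rot: [[0.68, -0.733, 0.001], [-0.733, -0.68, 0.001], [-0.0, -0.001, -1.0]]
contact_force: [-2.5, 3.1, 5.2]
grip_width: 14.8
grip_force: 59.2
```

```bash
python3 tq.py
```

```text
t 19.62 table rad 0.763 Tz [0.054] tool torque j6 -0.332 F [-2.5  3.1  5.2] pos [518.6  31.4  66. ] w 14.83 q6 0.309
```

Emit:
move_arm(delta_pos=[[0, 0, 0], [0, 0, 0], [0, 0, 0], [0, 0, 0], [0, 0, 0]], yaw=[0.008, 0.008, 0.008, 0.008, 0.008])

```text
time: 20.25
eef_pos: [518.6, 31.4, 66.0]
ee_rot: [[0.675, -0.738, 0.001], [-0.738, -0.675, 0.001], [-0.0, -0.001, -1.0]]
contact_force: [-2.8, 3.9, 5.7]
grip_width: 15.1
grip_force: 59.1
```

```bash
python3 tq.py
```

```text
t 20.25 table rad 0.7697 Tz [0.054] tool torque j6 -0.054 F [-2.8  3.9  5.7] pos [518.6  31.4  66. ] w 15.14 q6 0.303
```

Emit:
move_arm(delta_pos=[[0, 0, 0], [0, 0, 0], [0, 0, 0], [0, 0, 0], [0, 0, 0]], yaw=[0.008, 0.008, 0.008, 0.008, 0.008])

```text
time: 20.88
eef_pos: [518.6, 31.4, 66.0]
ee_rot: [[0.669, -0.743, 0.001], [-0.743, -0.669, 0.001], [-0.0, -0.001, -1.0]]
contact_force: [-3.5, 3.2, 6.6]
grip_width: 14.8
grip_force: 59.2
```

```bash
python3 tq.py
```

```text
t 20.88 table rad 0.7777 Tz [0.119] tool torque j6 -0.054 F [-3.5  3.2  6.6] pos [518.6  31.4  66. ] w 14.81 q6 0.295
```

Emit:
move_arm(delta_pos=[[0, 0, 0], [0, 0, 0], [0, 0, 0], [0, 0, 0], [0, 0, 0]], yaw=[0.008, 0.008, 0.008, 0.008, 0.008])

```text
time: 21.5
eef_pos: [518.6, 31.4, 66.0]
ee_rot: [[0.663, -0.748, 0.001], [-0.748, -0.663, 0.001], [-0.0, -0.001, -1.0]]
contact_force: [-2.0, 3.5, 4.9]
grip_width: 15.2
grip_force: 59.2
```

```bash
python3 tq.py
```

```text
t 21.5 table rad 0.7854 Tz [0.108] tool torque j6 -0.18 F [-2.   3.5  4.9] pos [518.6  31.4  66. ] w 15.23 q6 0.287
```

Emit:
move_arm(delta_pos=[[0, 0, 0], [0, 0, 0], [0, 0, 0], [0, 0, 0], [0, 0, 0]], yaw=[0.008, 0.008, 0.008, 0.008, 0.008])

```text
time: 22.12
eef_pos: [518.6, 31.4, 66.0]
ee_rot: [[0.657, -0.754, 0.001], [-0.754, -0.657, 0.001], [-0.0, -0.001, -1.0]]
contact_force: [-2.4, 4.1, 4.8]
grip_width: 15.0
grip_force: 59.2
```

```bash
python3 tq.py
```

```text
t 22.12 table rad 0.7931 Tz [0.258] tool torque j6 -0.326 F [-2.4  4.1  4.8] pos [518.6  31.4  66. ] w 15.02 q6 0.279
```

Offset is about 0, and joint-6 torque shows the edge clearly (mid-edge at 0.785). Now on to just short of 1.178.

Emit:
move_arm(delta_pos=[[0, 0, 0], [0, 0, 0], [0, 0, 0], [0, 0, 0], [0, 0, 0]], yaw=[0.09, 0.18, 0.27, 0.34, 0.365])

```text
time: 22.75
eef_pos: [518.7, 31.5, 66.0]
ee_rot: [[0.344, -0.939, 0.001], [-0.939, -0.344, 0.001], [-0.0, -0.001, -1.0]]
contact_force: [-2.1, 5.2, 5.4]
grip_width: 14.7
grip_force: 59.1
```

```bash
python3 tq.py
```

```text
t 22.75 table rad 1.159 Tz [0.08] tool torque j6 -0.166 F [-2.1  5.2  5.4] pos [518.7  31.5  66. ] w 14.73 q6 -0.087
```

Emit:
move_arm(delta_pos=[[0, 0, 0], [0, 0, 0], [0, 0, 0], [0, 0, 0], [0, 0, 0]], yaw=[0.008, 0.008, 0.008, 0.008, 0.008])

```text
time: 23.38
eef_pos: [518.8, 31.5, 66.0]
ee_rot: [[0.338, -0.941, 0.001], [-0.941, -0.338, 0.001], [-0.0, -0.001, -1.0]]
contact_force: [-1.9, 6.0, 4.2]
grip_width: 14.7
grip_force: 59.1
```

```bash
python3 tq.py
```

```text
t 23.38 table rad 1.1654 Tz [0.081] tool torque j6 -0.063 F [-1.9  6.   4.2] pos [518.8  31.5  66. ] w 14.66 q6 -0.093
```

Emit:
move_arm(delta_pos=[[0, 0, 0], [0, 0, 0], [0, 0, 0], [0, 0, 0], [0, 0, 0]], yaw=[0.008, 0.008, 0.008, 0.008, 0.008])

```text
time: 24.0
eef_pos: [518.7, 31.5, 66.0]
ee_rot: [[0.331, -0.944, 0.001], [-0.944, -0.331, 0.001], [-0.0, -0.001, -1.0]]
contact_force: [-2.4, 5.4, 5.2]
grip_width: 15.3
grip_force: 59.1
```

```bash
python3 tq.py
```

```text
t 24.0 table rad 1.1734 Tz [0.144] tool torque j6 -0.093 F [-2.4  5.4  5.2] pos [518.7  31.5  66. ] w 15.31 q6 -0.101
```

Emit:
move_arm(delta_pos=[[0, 0, 0], [0, 0, 0], [0, 0, 0], [0, 0, 0], [0, 0, 0]], yaw=[0.004, 0.004, 0.004, 0.004, 0.004])

```text
time: 24.62
eef_pos: [518.8, 31.5, 66.0]
ee_rot: [[0.327, -0.945, 0.001], [-0.945, -0.327, 0.001], [-0.0, -0.001, -1.0]]
contact_force: [-2.1, 5.0, 5.2]
grip_width: 15.0
grip_force: 59.2
```

```bash
python3 tq.py
```

```text
t 24.62 table rad 1.1773 Tz [0.112] tool torque j6 -0.152 F [-2.1  5.   5.2] pos [518.8  31.5  66. ] w 14.98 q6 -0.105
```

Emit:
move_arm(delta_pos=[[0, 0, 0], [0, 0, 0], [0, 0, 0], [0, 0, 0], [0, 0, 0]], yaw=[0.004, 0.004, 0.004, 0.004, 0.004])

```text
time: 25.25
eef_pos: [518.8, 31.5, 66.0]
ee_rot: [[0.323, -0.946, 0.001], [-0.946, -0.323, 0.001], [-0.0, -0.001, -1.0]]
contact_force: [-1.7, 4.3, 5.1]
grip_width: 15.0
grip_force: 59.2
```

```bash
python3 tq.py
python3 - <<'E'
from h import *
from fit import *
im,d=grab_frame("scene")
cv2.imwrite("pics/end.png",cv2.resize(im[140:230,185:305,::-1],(800,600),interpolation=2))
for r in regions_of("scene","white_ball")[:3]: print(r["location"],sphere(cloud("scene",d,cv2.erode(r["pixels"].astype(np.uint8),np.ones((3,3)))>0)))
E
```

```text
t 25.25 table rad 1.181 Tz [0.201] tool torque j6 -0.257 F [-1.7  4.3  5.1] pos [518.8  31.5  66. ] w 14.98 q6 -0.109
[239.8, 175.5] (array([496.6,  95.6,  66.1]), np.float64(1.04))
[418.5, 312.8] (array([ 522.4, -332.3,   18.3]), np.float64(0.81))
[386.2, 343.4] (array([ 433.1, -334.2,   18.1]), np.float64(0.78))
```

View pics/end.png

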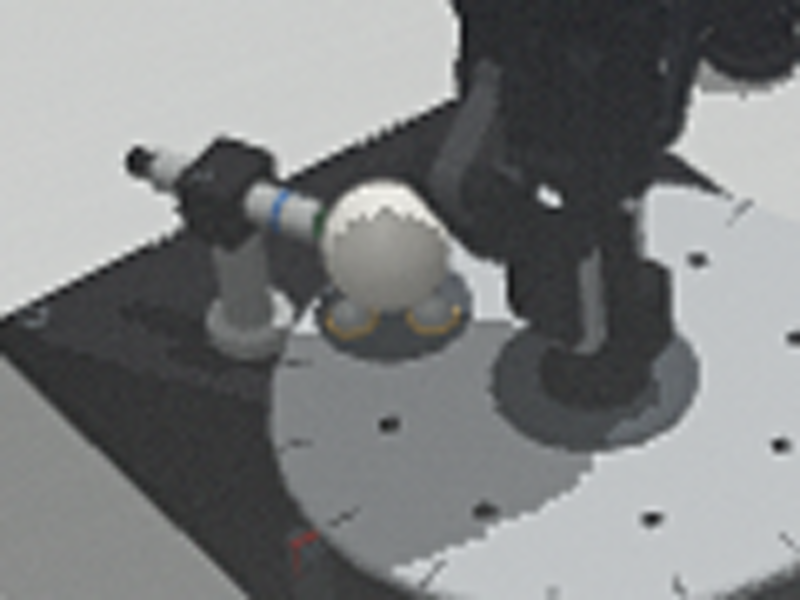

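The ball sits in the seat at (385,245) in the crop, facing the sensor tip at (318,222). The click torque has been felt at 1.18 rad and the gripper is still holding the knob, so I'm handing it in.

```bash
python3 -c "
from workcell import *
print(close_job())"
```

```text
the job is handed in; nothing more can be done
None
```

The job is handed in: the white ball is seated facing the sensor, and the gripper is holding the knob at the third click (about 1.18 rad by the tool angle). It took about 25 s of the 64 s; the result of the judging was not shown.

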